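# Turn the wooden turntable until the tin stands at the pointer

### The arm

A 6-joint arm with a two-finger parallel gripper is mounted at the origin on a cart in front of the work surface, level with it; the furniture and walls round the work are solid. World frame = base frame: x ahead of the robot, y to its left, z up, the work surface at z = 0. Lengths are in m, angles in rad, forces in N, time in s.
With the tool pointing down it reaches from about 0.35 to 0.85 m from the base axis. Payload 8.1 kg.
Tool frame: the origin (TCP) lies at the centre of the arm's flange, where the gripper is bolted on; the fingertips stand 186 mm ahead of it and the grasp point (between the pads) lies 167 mm ahead of it (robot.grasp_offset is the distance from the TCP to the grasp point, in m); z points along the fingers, y is the line along which they close (so a half turn about z gives the same grasp; the last joint's range is limited). The gripper opens to 93 mm and grips with 3 to 60 N. Pads are 15 mm wide; open, the fingers measure 128 mm over their backs; the gripper's body (75 mm by 188 mm) begins 65 mm behind the grasp point.
Start: joints at [-1.263, 0.13, 1.488, -0, 1.523, -0.085], TCP at [0.23, -0.554, 0.405] pointing down, gripper open.
Joint ranges: [-2.96, 2.96], [-0.89, 2.26], [0.02, 2.5], [-1.34, 4.48], [0, 2.73], [-2.66, 2.66]. Speed limits (rad/s): [2.39, 2.39, 2.79, 3.14, 3.14, 3.14].

### API

Orientations are given as a rotation vector (axis times angle).
In Python, from plant import robot gives the robot as it stands.
- The arm moves only by the tool drive_tool, never from a script. Its argument "moves" is one flat list of numbers, 7 for each row, row after row: the finger opening in mm, from 0 to 93, then the shift along the tool's x, y, z in mm, then the turn, a rotation vector about the tool's x, y, z in degrees. A call has 1 to 8 rows; each row shifts and turns the commanded pose from where the row before left it, along the tool's axes as they then stand; what a row does not reach is not made up. A row lasts 1/10 s, in which the tool goes at most 50 mm and 8.59 degrees, less where a joint would pass 70% of its speed; a pose out of reach is approached as far as the arm can. A call is refused whole if a number of a shift passes 50 or a number of a turn 8.59, either way. A call with a gripper value outside its range is refused whole. The fingers move at their own pace and stop on an object; "grip_force" is the grip in N (left out, the last holds). Time passes only in rows, so rows that do not move let the fingers close. It gives the time, the measured TCP pose, the force, the opening and the grip force at its end, in the units of the state.
- robot.read_state(): the state, without advancing time (a new reading comes with each control period).
- robot.read_camera(name): name is "scene" or "top"; returns a dict with "color" (420x560x3 uint8, red, green, blue), "depth" (420x560 float32, m along the optical axis (not along the pixel's ray), 0 where there is no reading), "mtx" (3x3 intrinsics, pixels), "R" (3x3) and "t" (3): a world point X has camera coordinates R X + t. Camera axes: x right, y down, z forward; pixel columns grow to the right and rows downward; lengths in m; the calibration is good to about 2 mm. A picture is of the moment at which its call begins.
- robot.close_job(): hands the job in; it is judged then, once.
The state is a dict: "t": time; "q": joint angles; "dq": joint speeds; "joint_torque": joint torques, N m; "tool_pos": TCP position; "orientation": TCP orientation; "force": force on the tool from outside, world axes, zero at the start; "wrist_torque": the same for the moment, N m; "opening": finger opening in m; "gripper_force": force on a finger pad.
Only numpy, scipy, OpenCV 4.12 (cv2) and the standard library are available. Lean on these libraries where they do the work, as an engineer would, in place of code of your own. Each camera call takes 0.05 s, during which the arm holds its last target. There are 200 camera calls.

### The job

Bring the food tin round to the pointer: turn the wooden turntable, either way, by pushing the side of one of its four arms (one after another if need be) with a finger until the tin stands centred on the line of the pointer tongue of the foot, then let go and leave it at rest. Turn it steadily, without spinning it or shoving hard; do not take an arm between the fingers, do not touch or lift the four things that ride on it, keep them standing in their places, and leave the things on the worktop round it alone.

Things in the scene. Friction and masses are not known exactly. Their poses are not given: they have to be found in the camera images.
- foot: Fixed dark wooden foot under the turntable, a disc of 196 mm diameter, 10 mm high. Origin: centre of its underside, on the turntable's axis. A pointer tongue, 26 mm wide, 8 mm high, with a steel line and a steel stud (top at 13 mm), runs out along its -x axis to 158 mm from the axis, roughly towards the robot (up to 0.9 rad either side). The arms pass above it.
- mark (a point): The place at the pointer: a point fixed to the foot, on the line of the tongue (the foot's -x axis), 69 mm from the axis of the turntable, 22 mm above the worktop (height of the tray's floor). The middle of the tin must come over it.
- hub (a point): On the upright axis of the turntable at its tray floor, 22 mm above the worktop; the axes turn with it, z up. The turntable is a wooden tray of 236 mm diameter, rim 6 mm above its floor, hub 47 mm high, with four like arms along +x, +y, -x, -y. Each quarter between arms holds one thing, midway between the arms, about 69 mm from the axis; which thing is where varies.
- spoke_end (a point): Near the end of the arm along +x of the hub, 134 mm from the axis, at half its height (42 mm above the worktop). The arms are upright boards crossing the tray, 12 mm thick (16 mm over the last 16 mm), from the tray floor to 40 mm above it (z 22 to 62 mm over the worktop), standing out past the rim to 150 mm from the axis. Beside and under that outer part it is free.
- turntable (a joint): Angle of the turntable in rad, 0 at the start, positive anticlockwise seen from above; it can turn at least one full turn either way. It has dry friction of about 0.15 N m (a little over 1 N at the end of an arm) and light damping, and stays where it is left.
- tin: The food tin: upright round tin with metal ends and a printed paper band, 75 mm diameter, 58 mm high, 0.18 to 0.36 kg, loose in one quarter of the tray. Origin: centre of its underside.
- garlic: A head of garlic, about 50 mm wide and 51 mm high, loose in one quarter of the tray. Origin: centre of its underside.
- candle: A tea light, a small flat round candle in a thin metal cup, 38 mm diameter, 15 mm high, loose in one quarter of the tray. Origin: centre of its underside.
- cup: A small espresso cup, 64 mm across, 89 mm along its own y axis with the handle, 48 mm high, loose in one quarter of the tray. Origin: centre of its underside.
- onion: Bystander: onion, 83 mm wide, 94 mm high, loose on the worktop to the right, between the front edge and the sink. Origin: centre of its underside.
- shaker: Bystander: salt shaker, 44 mm diameter, 90 mm high, loose on the worktop to the left. Origin: centre of its underside.
- peeler: Bystander: peeler, 170 x 25 x 18 mm, lying loose on the worktop to the right near the front edge. Origin: centre of its underside.
There are look-alikes about, which are no part of the job. Leave any pink or red look-alike of the tin alone.

How it is judged:
On the way:
1. the turntable is being turned by a finger pushing on it (contact force between the fingers and turntable above 0.3 N and (value of joint turntable above 0.1 rad or value of joint turntable below -0.1 rad)), for 0.05 s.
At the end, for the whole second after the job is handed in: The middle of the tin is within 12 mm (horizontally) of the mark at the pointer, the turntable is at rest, and all four things still stand upright (within 0.35 rad) on the tray in their quarters (horizontal distance between tin and mark below 0.012 m and velocity of joint turntable between -0.05 and 0.05 rad/s and angle between each of tin, garlic, candle, cup's own z axis and vertical below 0.35 rad and horizontal distance between each of tin, garlic, candle, cup and hub below 0.1 m and height (world z) of tin between 0.015 and 0.04 m and height (world z) of garlic between 0.015 and 0.04 m and height (world z) of candle between 0.015 and 0.04 m and height (world z) of cup between 0.015 and 0.04 m and linear speed of each of tin, garlic, candle, cup below 0.03 m/s); the robot touches nothing.
It fails at once if one of the four things on the tray is touched by the robot, lifted, or tipped (contact force between any of the fingers, the arm and tin above 0.5 N or height (world z) of any of tin, garlic, candle, cup above 0.045 m or angle between any of tin, garlic, candle, cup's own z axis and vertical above 0.5 rad or contact force between any of the fingers, the arm and garlic above 0.5 N or contact force between any of the fingers, the arm and candle above 0.5 N or contact force between any of the fingers, the arm and cup above 0.5 N).
It fails at once if an arm of the turntable is taken between the fingers ((y of the grasp point in the frame of hub between -0.006 and 0.006 m and (x of the grasp point in the frame of hub above 0.02 m or x of the grasp point in the frame of hub below -0.02 m) and x of the grasp point in the frame of hub between -0.15 and 0.15 m and z of the grasp point in the frame of hub below 0.038 m) or (x of the grasp point in the frame of hub between -0.006 and 0.006 m and (y of the grasp point in the frame of hub above 0.02 m or y of the grasp point in the frame of hub below -0.02 m) and y of the grasp point in the frame of hub between -0.15 and 0.15 m and z of the grasp point in the frame of hub below 0.038 m)).
It fails at once if the turntable is spun (faster than 2.5 rad/s) (velocity of joint turntable above 2.5 rad/s or velocity of joint turntable below -2.5 rad/s).
It fails at once if the turntable is shoved hard (more than 25 N) (contact force between the fingers and turntable above 25 N).
It fails at once if the onion, shaker or peeler on the worktop is moved more than 20 mm (distance of any of onion, shaker, peeler from where it was at the start of the episode above 0.02 m).
It also fails if it takes over 64 s, if anything falls off the work surface, if the arm or the gripper's body presses on something with over 40 N, if the wrist force passes 120 N, or if a joint passes its speed limit or range.

## Working session

There is one attempt and no reset: what is moved stays moved. The work goes in short steps, Python scripts to look and compute and a tool call to move; the robot and the scene stay as the last step left them, time stands still between calls to the robot, and variables do not carry over. Pictures are saved under pics/ and viewed, at most 10 in all, crops included, and the job is handed in when it is done.

Besides the shell and the picture viewer there is one more tool, called after "Call:" as name(argument=value, ...) on one line, values as JSON. drive_tool: Moves the arm, as the interface text tells. Its arguments: {"type":"object","properties":{"moves":{"type":"array","items":{"type":"number"}},"grip_force":{"type":"number"}},"required":["moves"]}

```bash
mkdir -p pics
python3 - <<'E'
from plant import robot
import cv2,numpy as np
for n in("top","scene"):
    c=robot.read_camera(n); np.savez(f'pics/{n}0.npz',**c)
    cv2.imwrite(f'pics/{n}0.png',c['color'][:,:,::-1]); print(n,c['mtx'].tolist(),c['R'].tolist(),c['t'])
s=robot.read_state();print(s)
E
```

```text
top [[441.531774287942, 0.0, 282.6726779163508], [0.0, 441.531774287942, 210.57295374218816], [0.0, 0.0, 1.0]] [[0.020959675426967153, -0.9997680072092519, 0.004962234057151404], [-0.9366522590632841, -0.02137172244155, -0.34960805921993254], [0.3496330041595654, 0.002679783708270065, -0.9368829068574335]] [0.15656504 0.53836408 1.46557929]
scene [[461.57954117474196, 0.0, 271.1306496952634], [0.0, 461.57954117474196, 209.8772936408059], [0.0, 0.0, 1.0]] [[-0.6889132706530366, -0.7247870200520692, 0.009070892027634874], [-0.3177369044893701, 0.29071516892986116, -0.9025120221246891], [0.6514919531687622, -0.6246346661194234, -0.4305691220213401]] [0.50010973 0.19771982 1.12245826]
{'t': 0.1, 'q': array([-1.26339738e+00,  1.31100568e-01,  1.48916353e+00, -2.53521147e-05,
        1.52295965e+00, -8.54486688e-02]), 'dq': array([-0.00136913, -0.00072666, -0.00235506, -0.00155956, -0.00055049,
        0.00049262]), 'joint_torque': array([ 1.56283215e-03, -5.61339390e+01, -4.93097842e+01,  7.70395319e-02,
        2.90479657e-02, -8.42265104e-05]), 'tool_pos': array([ 0.22962219, -0.55411107,  0.40378692]), 'orientation': array([-3.07959478e+00, -6.12809234e-01,  3.23111944e-04]), 'force': array([-0.57604643, -0.23559721,  0.03179486]), 'wrist_torque': array([-0.01391448, -0.00264728, -0.00454454]), 'gripper_force': 0.0, 'opening': 0.09313855765440848}
```

View pics/top0.png

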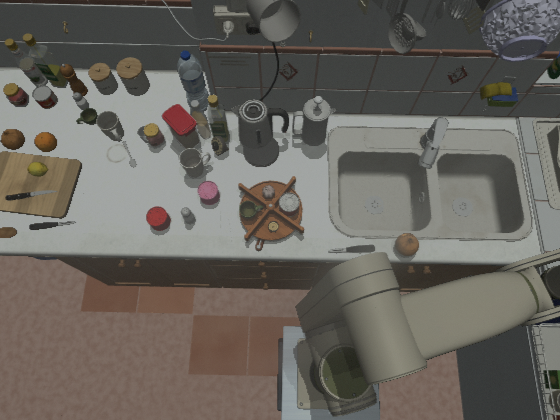

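View pics/scene0.png

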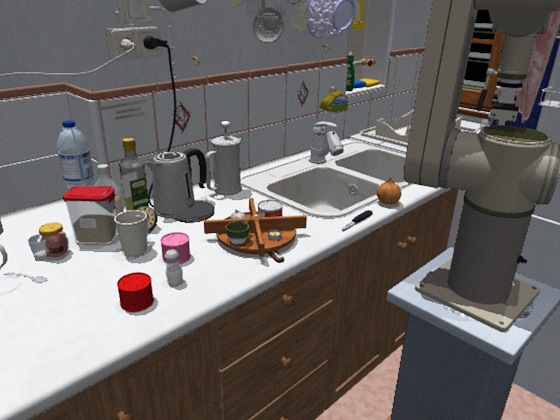

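The top view shows the turntable at about (270,210), with the pointer tongue at (260,243). The things on it are near (289,203), (268,190), (250,209) and (273,227). I'll take an enlarged crop and measure.

```bash
cat > h.py <<'E'
import numpy as np,cv2
def load(n): return dict(np.load(f'pics/{n}.npz'))
def ray(c,u,v,z):
    d=c['R'].T@np.linalg.inv(c['mtx'])@np.array([u,v,1.]); o=-c['R'].T@c['t']
    return o+d*(z-o[2])/d[2]
def rect(c,x0,x1,y0,y1,z,s=2000):
    "orthophoto at height z: row 0 = x1, col 0 = y1; s px per m"
    y,x=np.meshgrid(np.arange(y1,y0,-1/s),np.arange(x1,x0,-1/s))
    P=np.stack([x,y,np.full_like(x,z)],-1)@c['R'].T+c['t']
    p=P@c['mtx'].T; p=(p[...,:2]/p[...,2:]).astype(np.float32)
    return cv2.remap(c['color'],p[...,0],p[...,1],cv2.INTER_CUBIC)
def proj(c,X):
    p=c['mtx']@(c['R']@np.array(X)+c['t']); return p[:2]/p[2]
E
python3 - <<'E'
from h import *
c=load('top0')
for u,v in((270,210),(260,243)):print(ray(c,u,v,.06))
cx,cy=ray(c,270,210,.06)[:2]
im=rect(c,cx-.19,cx+.17,cy-.2,cy+.2,.062)
print(cx,cy,cx+.17,cy+.2)
cv2.imwrite('pics/r0.png',im[:,:,::-1])
E
```

```text
[0.54970681 0.21441811 0.06      ]
[0.42457174 0.24584617 0.06      ]
0.5497068086483877 0.21441810994544297 0.7197068086483878 0.414418109945443
```

View pics/r0.png

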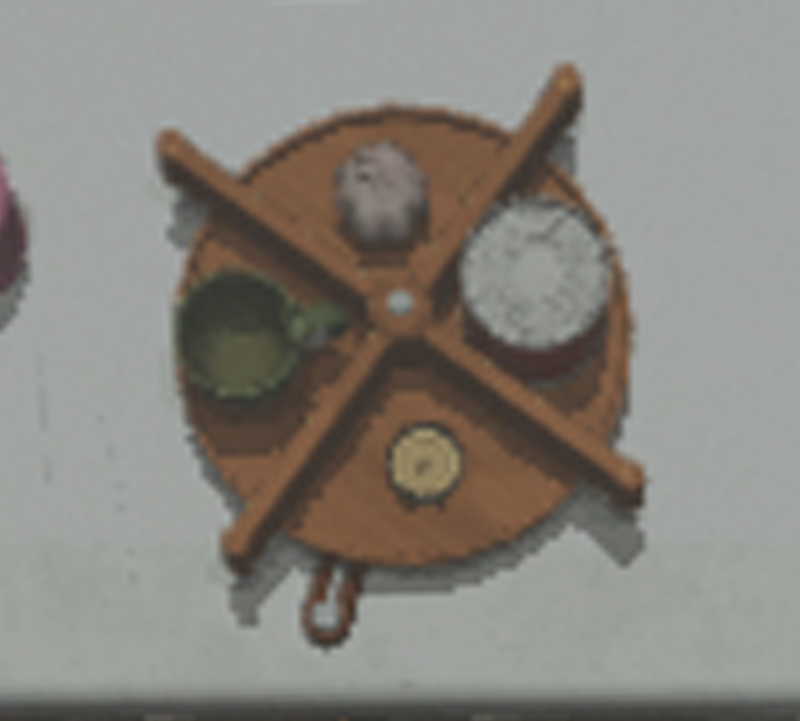

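The crop (ortho at z=62 mm, 2 px/mm) shows:
- **Arm tips:** (170,138), (570,73), (636,488) and (238,560).
- **Tin top:** about (535,273).
- **Pointer stud:** about (328,628).

The tin has to come round clockwise by about 120°.

```bash
cat >> h.py <<'E'
def o2w(c,u,v,z,x1=.7197,y1=.4144):
    return ray(c,*proj(c,[x1-v/2000,y1-u/2000,.062]),z)
E
python3 - <<'E'
from h import *
c=load('top0')
tips=np.array([o2w(c,*p,.062)[:2] for p in((170,138),(570,73),(636,488),(238,560))])
ax=tips.mean(0);print('axis',ax)
pol=lambda p:(np.hypot(*(p[:2]-ax)).round(4),np.degrees(np.arctan2(*(p[:2]-ax)[::-1])).round(1))
print([pol(t) for t in tips])
print('tin',pol(o2w(c,535,273,.08)),'stud',pol(o2w(c,328,626,.013)),'hub',pol(o2w(c,400,301,.069)))
for n,u,v in(('shaker',186,212),('peeler l',331,249),('peeler r',372,248),('pink',208,190),('kettle',260,152),('onion',407,243)):print(n,ray(c,u,v,.05))
E
```

```text
axis [0.562325 0.21265 ]
[(np.float64(0.1464), np.float64(52.9)), (np.float64(0.1468), np.float64(-34.6)), (np.float64(0.145), np.float64(-126.7)), (np.float64(0.1479), np.float64(146.0))]
tin (np.float64(0.067), np.float64(-78.2)) stud (np.float64(0.1476), np.float64(164.0)) hub (np.float64(0.0044), np.float64(20.0))
shaker [0.53868791 0.52039715 0.05      ]
peeler l [ 0.4110618  -0.00558749  0.05      ]
peeler r [ 0.41797363 -0.15097244  0.05      ]
pink [0.62745465 0.44731179 0.05      ]
kettle [0.79033951 0.26051631 0.05      ]
onion [ 0.43919841 -0.27656611  0.05      ]
```

Call:
drive_tool(moves=[0,32,-29.7,0,0,0,0,0,32,-29.7,0,0,0,0,0,32,-29.7,0,0,0,0,0,32,-29.7,0,0,0,0,0,32,-29.7,0,0,0,0,0,32,-29.7,0,0,0,0,0,32,-29.7,0,0,0,0,0,32,-29.7,0,0,0,0], grip_force=10)

```text
t: 0.9
tool_pos: [0.3755, -0.235, 0.4044]
orientation: [-3.081, -0.613, 0.0]
force: [0.6, -0.1, 0.3]
opening: 0.0333
gripper_force: 0.0
```

Call:
drive_tool(moves=[0,32,-29.7,0,0,0,0,0,32,-29.7,0,0,0,0,0,32,-29.7,0,0,0,0,0,32,-29.7,0,0,0,0,0,32,-29.7,0,0,0,0,0,32,-29.7,0,0,0,0,0,32,-29.7,0,0,0,0,0,32,-29.7,0,0,0,0])

```text
t: 1.7
tool_pos: [0.5211, 0.0826, 0.4044]
orientation: [3.081, 0.613, -0.001]
force: [0.5, -0.0, 0.7]
opening: 0.0006
gripper_force: 0.0
```

Call:
drive_tool(moves=[0,0,0,0,0,0,-8.2,0,0,0,0,0,0,-8.2,0,0,0,0,0,0,-8.2,0,0,0,0,0,0,-8.2,0,0,0,0,0,0,-8.2,0,0,0,0,0,0,-8.2,0,0,0,0,0,0,-8.2,0,0,0,0,0,0,-8.2])

```text
t: 2.5
tool_pos: [0.5206, 0.0807, 0.4042]
orientation: [-2.251, -2.191, 0.001]
force: [-0.2, -0.0, -0.0]
opening: 0.0006
gripper_force: 0.0
```

Call:
drive_tool(moves=[0,0,0,0,0,0,-8.2,0,0,0,0,0,0,-8.2,0,0,0,0,0,0,-8.2,0,0,0,0,0,0,-8.2,0,0,0,0,0,0,-8.2,0,0,0,0,0,0,-8.2,0,0,0,0,0,0,-8.2,0,0,0,0,0,0,-8.2])

```text
t: 3.3
tool_pos: [0.5206, 0.0807, 0.4042]
orientation: [-0.705, -3.06, 0.0]
force: [-0.3, -0.2, 0.2]
opening: 0.0007
gripper_force: 0.0
```

Call:
drive_tool(moves=[0,0,0,0,0,0,-8.2,0,0,0,0,0,0,0])

```text
t: 3.5
tool_pos: [0.5207, 0.0807, 0.4043]
orientation: [-0.49, -3.102, 0.0]
force: [0.0, -0.2, 0.5]
opening: 0.0005
gripper_force: 0.0
```

Call:
drive_tool(moves=[0,0,0,35,0,0,0,0,0,0,35,0,0,0,0,0,0,35,0,0,0,0,0,0,30,0,0,0,0,0,0,0,0,0,0])

```text
t: 4.0
tool_pos: [0.5184, 0.0805, 0.2646]
orientation: [-0.499, -3.093, 0.003]
force: [-0.9, -0.2, -0.4]
opening: 0.0005
gripper_force: 0.0
```

```bash
cat > look.py <<'E'
import sys; from plant import robot; from h import *
n=sys.argv[1]; c=robot.read_camera('top'); np.savez(f'pics/t{n}.npz',**c)
a=cv2.resize(c['color'][140:280,190:350],None,fx=3.5,fy=3.5,interpolation=cv2.INTER_CUBIC)
s=robot.read_camera('scene')['color'][170:300,160:340]
s=cv2.resize(s,None,fx=2.8,fy=2.8,interpolation=cv2.INTER_CUBIC)
im=np.zeros((max(a.shape[0],s.shape[0]),800,3),np.uint8)
a=cv2.resize(a,(400,350)); s=cv2.resize(s,(400,290))
im[:350,:400]=a; im[:290,400:]=s
cv2.imwrite(f'pics/v{n}.png',im[:350,:,::-1])
E
python3 look.py 1
```

```text
(no output)
```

View pics/v1.png

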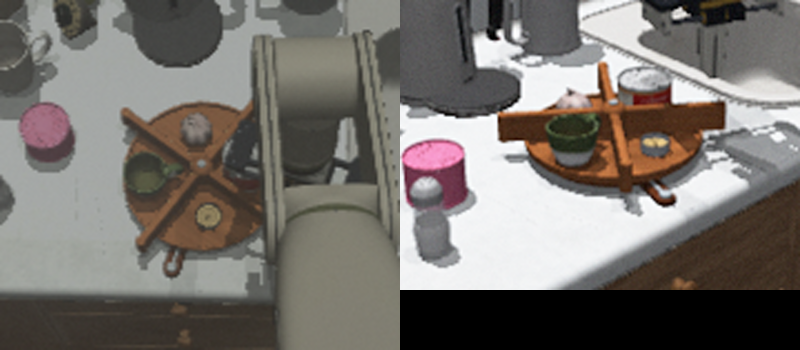

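The left panel shows the gripper over the right-hand arm gap. The right panel shows the fingers at about (708,60), to the right of the tin and clear of it. I'll descend, then start pushing gently.

Call:
drive_tool(moves=[0,0,0,20,0,0,0,0,0,0,15,0,0,0,0,0,0,9,0,0,0,0,0,0,0,0,0,0])

```text
t: 4.5
tool_pos: [0.5204, 0.0807, 0.2249]
orientation: [-0.495, -3.101, 0.001]
force: [0.6, 0.4, 0.5]
opening: 0.0005
gripper_force: 0.0
```

Call:
drive_tool(moves=[0,4.8,0.1,0,0,0,2,0,4.8,0.1,0,0,0,2,0,4.8,0.1,0,0,0,2,0,4.8,0.1,0,0,0,2,0,4.8,0.1,0,0,0,2,0,4.8,0.1,0,0,0,2,0,4.8,0.1,0,0,0,2,0,4.8,0.1,0,0,0,2])

```text
t: 5.3
tool_pos: [0.4869, 0.0977, 0.227]
orientation: [0.923, 3.001, 0.001]
force: [-0.1, -1.8, 0.5]
opening: 0.0004
gripper_force: 0.6
```

Call:
drive_tool(moves=[0,8.4,0.26,0,0,0,3.5,0,8.4,0.26,0,0,0,3.5,0,8.4,0.26,0,0,0,3.5,0,8.4,0.26,0,0,0,3.5,0,8.4,0.26,0,0,0,3.5,0,8.4,0.26,0,0,0,3.5,0,8.4,0.26,0,0,0,3.5,0,8.4,0.26,0,0,0,3.5])

```text
t: 6.1
tool_pos: [0.4423, 0.1474, 0.2269]
orientation: [1.624, 2.688, 0.001]
force: [-0.6, -1.4, 0.1]
opening: 0.0006
gripper_force: 0.6
```

Call:
drive_tool(moves=[0,8.4,0.26,0,0,0,3.5,0,8.4,0.26,0,0,0,3.5,0,8.4,0.26,0,0,0,3.5,0,8.4,0.26,0,0,0,3.5,0,8.4,0.26,0,0,0,3.5,0,8.4,0.26,0,0,0,3.5,0,8.4,0.26,0,0,0,3.5,0,8.4,0.26,0,0,0,3.5])

```text
t: 6.9
tool_pos: [0.4262, 0.2122, 0.2267]
orientation: [2.226, 2.216, 0.0]
force: [-0.8, -0.6, 0.2]
opening: 0.0002
gripper_force: 0.6
```

```bash
python3 look.py 2
```

```text
(no output)
```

View pics/v2.png

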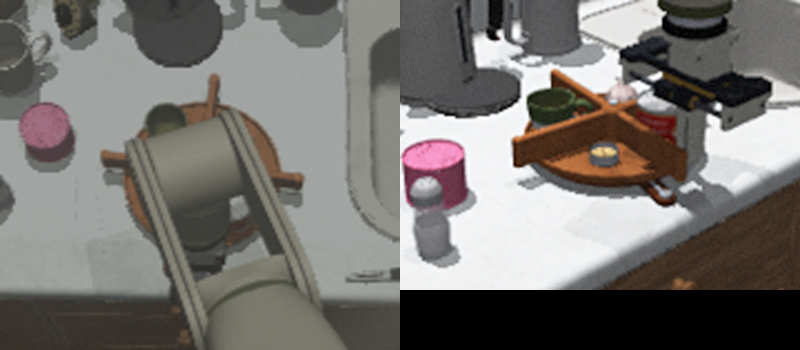

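The finger at (690,140) in the right panel is pushing the near arm, and all four things stand in place. I'll carry on about 49° and then measure.

Call:
drive_tool(moves=[0,8.4,0.26,0,0,0,3.5,0,8.4,0.26,0,0,0,3.5,0,8.4,0.26,0,0,0,3.5,0,8.4,0.26,0,0,0,3.5,0,8.4,0.26,0,0,0,3.5,0,8.4,0.26,0,0,0,3.5,0,8.4,0.26,0,0,0,3.5,0,8.4,0.26,0,0,0,3.5])

```text
t: 7.8
tool_pos: [0.4425, 0.2764, 0.2262]
orientation: [2.695, 1.615, -0.0]
force: [-1.8, -1.0, 0.7]
opening: 0.0005
gripper_force: 0.6
```

Call:
drive_tool(moves=[0,8.4,0.26,0,0,0,3.5,0,8.4,0.26,0,0,0,3.5,0,8.4,0.26,0,0,0,3.5,0,8.4,0.26,0,0,0,3.5,0,4.8,0.1,0,0,0,2,0,2.4,0,0,0,0,1,0,0,0,0,0,0,0])

```text
t: 8.5
tool_pos: [0.4669, 0.309, 0.2262]
orientation: [-2.903, -1.201, -0.001]
force: [0.2, 0.4, -0.3]
opening: 0.0007
gripper_force: 0.0
```

```bash
python3 look.py 3
```

```text
(no output)
```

View pics/v3.png

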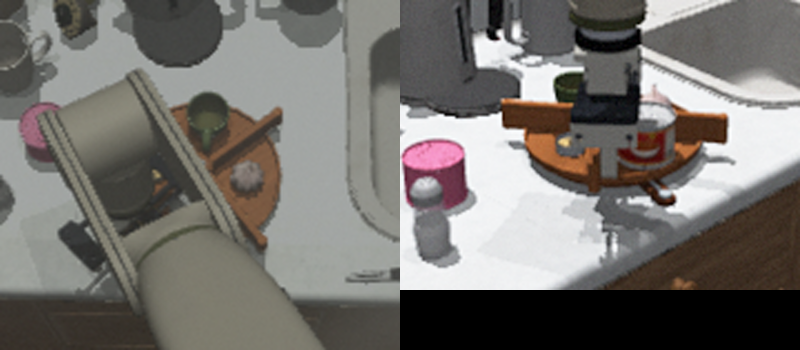

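The visible arm tips are at panel (280,113) and (263,242); the tin is hidden in the top view. I'll work out the turntable angle from the tips.

Run:
```python
from h import *
from plant import robot
c=load('t3'); ax=np.array([.5623,.2127])
pol=lambda p:(np.hypot(*(p[:2]-ax)).round(4),np.degrees(np.arctan2(*(p[:2]-ax)[::-1])).round(1))
for u,v in((278,114),(262,241)): print(pol(ray(c,190+u/2.5,140+v/2.5,.062)))
s=robot.read_state(); print(pol(s['tool_pos']),s['tool_pos'])
```

```text
(np.float64(0.1401), np.float64(-52.3))
(np.float64(0.1427), np.float64(-141.2))
(np.float64(0.1356), np.float64(134.8)) [0.46667011 0.30885838 0.22601113]
```

About 11.5° remains.

Call:
drive_tool(moves=[0,4.8,0.1,0,0,0,2,0,4.8,0.1,0,0,0,2,0,4.8,0.1,0,0,0,2,0,4.8,0.1,0,0,0,2,0,4.8,0.1,0,0,0,2,0,2.4,0,0,0,0,1,0,0,0,0,0,0,0])

```text
t: 9.3
tool_pos: [0.4871, 0.3257, 0.2258]
orientation: [-3.005, -0.917, -0.0]
force: [-0.4, 0.4, 0.2]
opening: 0.0007
gripper_force: 0.0
```

Call:
drive_tool(moves=[0,-4,-5,0,0,0,0,0,-4,-5,0,0,0,0,0,0,0,-20,0,0,0,0,0,0,-40,0,0,0,0,0,0,-50,0,0,0,0,0,0,-50,0,0,0,0,0,0,-20,0,0,0])

```text
t: 10.0
tool_pos: [0.4748, 0.3302, 0.4123]
orientation: [-3.003, -0.917, -0.013]
force: [1.1, -0.3, 0.2]
opening: 0.0003
gripper_force: 0.0
```

Call:
drive_tool(moves=[0,-32,31,0,0,0,0,0,-32,31,0,0,0,0,0,-32,31,0,0,0,0,0,-32,31,0,0,0,0,0,-32,31,0,0,0,0,0,-32,31,0,0,0,0,0,-32,31,0,0,0,0,0,-32,31,0,0,0,0])

```text
t: 10.8
tool_pos: [0.3994, -0.0201, 0.4057]
orientation: [3.004, 0.918, 0.001]
force: [0.5, -1.2, 0.0]
opening: 0.0007
gripper_force: 0.0
```

Run:
```python
from plant import robot
from h import *
c=robot.read_camera('top'); np.savez('pics/t4.npz',**c)
im=rect(c,.38,.7197,.0144,.4144,.062); cv2.imwrite('pics/v4.png',im[:,:,::-1])
```

```text
(no output)
```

View pics/v4.png

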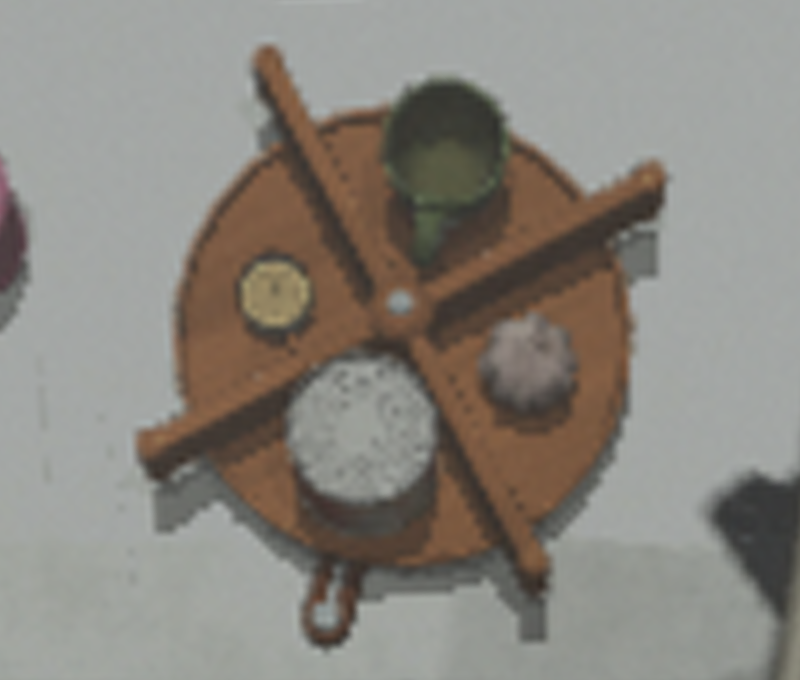

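The whole turntable is clear in this view. The tin top is at about (362,428), the stud at (328,626), and the arm tips at (266,55), (655,178), (536,575) and (150,450).

Run:
```python
from h import *
c=load('t4')
tips=np.array([o2w(c,*p,.062)[:2] for p in((266,55),(655,178),(536,575),(150,450))])
ax=tips.mean(0);print(ax)
for ax in(ax,np.array([.5632,.2132])):
    pol=lambda p:(np.hypot(*(p[:2]-ax)).round(4),np.degrees(np.arctan2(*(p[:2]-ax)[::-1])).round(1))
    st=o2w(c,328,626,.013); d=(st[:2]-ax)/np.hypot(*(st[:2]-ax)); m=ax+.069*d
    t=o2w(c,362,428,.08)
    print([pol(q) for q in tips],'tin',pol(t),'stud',pol(st),'err mm',(t[:2]-m)*1e3)
```

```text
[0.56245  0.213525]
[(np.float64(0.1464), np.float64(27.6)), (np.float64(0.1438), np.float64(-61.7)), (np.float64(0.1465), np.float64(-152.7)), (np.float64(0.1429), np.float64(118.3))] tin (np.float64(0.0658), np.float64(163.2)) stud (np.float64(0.1475), np.float64(164.4)) err mm [3.49304033 0.47504938]
[(np.float64(0.1459), np.float64(27.9)), (np.float64(0.1432), np.float64(-61.9)), (np.float64(0.147), np.float64(-153.0)), (np.float64(0.1436), np.float64(118.5))] tin (np.float64(0.0666), np.float64(163.1)) stud (np.float64(0.1483), np.float64(164.3)) err mm [2.72910302 0.75023878]
```

The tin is within about 3.5 mm of the mark, 1° off the pointer line, against a 12 mm limit. Everything is standing and the robot is clear, so I'm handing in.

```bash
python3 -c "
from plant import robot
print(robot.close_job())"
```

```text
the job is handed in; nothing more can be done
None
```

I turned the turntable clockwise by about 117° with one finger push, and the tin now stands within about 3.5 mm of the mark (limit 12 mm), all four things upright and the arm clear; the job is handed in, but no verdict came back.

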